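# Fit the charged battery pack to the till's back-up power unit and switch it on

### The arm

A 7-joint arm with a two-finger parallel gripper is mounted at the origin on a cart in front of the work surface, level with it; the furniture and walls round the work are solid. World frame = base frame: x ahead of the robot, y to its left, z up, the work surface at z = 0. Lengths are in m, angles in rad, forces in N, time in s.
With the tool pointing down it reaches from about 0.425 to 0.925 m from the base axis. Payload 6.8 kg.
Tool frame: the origin (TCP) lies at the very end of the fingers, on their centre line; the grasp point (between the pads) lies r.grasp_offset behind it (r.grasp_offset is the distance from the TCP to the grasp point, in m); z points along the fingers, y is the direction in which the jaws open and shut (so a half turn about z gives the same grasp; the last joint's range is limited). The gripper opens to 85 mm and grips with 20 to 120 N. Pads are 22 mm wide; open, the fingers measure 114 mm over their backs; the gripper's body (76 mm by 85 mm) begins 54 mm behind the grasp point. The pads swing forward as they close: fully open they stand 13 mm farther back than shut.
Start: joints at [1.149, 0.477, 0.022, 1.555, -0.011, 1.109, -0.083], TCP at [0.208, -0.642, 0.231] pointing down, gripper open.
Joint ranges: [-2.96, 2.96], [-0.34, 2.1], [-1.41, 1.46], [0.24, 2.44], [-1.37, 4.51], [0.17, 1.92], [-2.96, 2.96]. Speed limits (rad/s): [2.39, 2.39, 3.14, 3.14, 3.14, 3.14, 3.14].

### API

Orientations are given as a rotation vector (axis times angle).
In Python, from bench import r gives the robot as it stands.
- The arm moves only by the shell command python3 -m jog 'ROWS' [FORCE]. ROWS is JSON, one flat list of numbers, 7 for each row, row after row: the turn, a rotation vector about the tool's x, y, z normalised to -1 to 1, where 1 is 180 degrees, then the shift along the tool's x, y, z normalised to -1 to 1, where 1 is 200 mm, then the opening, from 0 (shut) to 1 (fully open). In form: [wx, wy, wz, x, y, z, hand, wx, wy, wz, x, y, z, hand, ...]. A call has 1 to 12 rows; each row is the pose to reach, as a shift and turn from the pose measured when the call began, along the tool's axes at that moment, turning the shorter way round; what a row does not reach only later rows make up. A row lasts 1/10 s, in which the tool goes at most 50 mm and 8.59 degrees, less where a joint would pass 70% of its speed; a pose out of reach is approached as far as the arm can. A call with a number of a shift or a turn outside -1 to 1 is refused whole. A call with a gripper value outside its range is refused whole. The fingers move at their own pace and stop on an object; FORCE is the grip in N (left out, the last holds). Time passes only in rows, so rows that repeat a pose let the fingers close. It gives the time, the measured TCP pose, the force and the opening at its end, in the units of the state.
- r.get_obs(): the state, without advancing time (a new reading comes with each control period).
- r.grab_frame(name): name is "side" or "top"; returns the picture (400x640x3 uint8, red, green, blue); there is no depth.
- r.calibration(name): a dict with "K" (3x3 intrinsics, pixels), "origin" and "rotation" of the camera in the world. Camera axes: x right, y up, looking along -z (the intrinsics and any distortion apply to the point x, -y, -z); pixel columns grow to the right and rows downward; lengths in m; the calibration is good to about 2 mm. A picture is of the moment at which its call begins. calibration takes no time and is no camera call.
- r.hand_in(): hands the job in, once; it reports no verdict.
The state is a dict: "clock": time; "joints": joint angles; "qvel": joint speeds; "tau": joint torques, N m; "tcp_pos": TCP position; "orientation": TCP orientation; "contact_force": force on the tool from outside, world axes, zero at the start; "moment": the same for the moment, N m; "grip_width": finger opening in m.
Only numpy, scipy, OpenCV 4.12 (cv2) and the standard library are available. Lean on these libraries where they do the work, as an engineer would, in place of code of your own. Each camera call takes 0.05 s, during which the arm holds its last target.

### The job

The till's back-up power unit stands empty and isolated: fit the charged (green) battery pack, hooking its nose tongue under the yellow lip with the heel held up and then swinging the heel down until it is fully home and the orange latch has clicked over it. Only then turn the red isolator lever a quarter turn clockwise from off to on. Leave the flat (red) pack and everything else on the counter where it is.

Things in the scene. Friction and masses are not known exactly. Their poses are not given: they have to be found in the camera images.
- power_unit: Low grey and black box fixed to the counter, 294 mm long (its y), 104 wide (x); origin: middle of underside. From +y end to -y end: yellow lip, open battery bay, orange latch, control panel (y -45 to -145, top z 46 mm) with red isolator lever. Bay: floor z 22, x -35.5 to +35.5, side walls up to z 36, from toe wall y +125 to latch face y -28. A fitted pack lies on the floor, nose to +y.
- lip_edge (a point): Middle of the yellow lip's free lower edge, at (0, 115, 32) mm in the unit's frame; axes as the unit's. The lip is 100 mm wide and 7 mm thick (top z 39, y 115 to 145); under it is a slot 10 mm high (z 22 to 32) and 10 mm deep (y 115 to 125) that takes the pack's nose tongue. A fitted pack's nose tip lies at about y +124.
- pack_center (a point): Middle of the charged pack (black, green band, 0.42 kg +-30%): 150 long (y, nose at +y), 64 wide, 62 mm high with handle. From this point: nose tip y +79, heel y -71, underside z -31, body top z +3. Handle on top: rubber bar 22 mm wide (x), 76 long (y -38 to +38), z +19 to +31, on two posts just as wide; fingers may reach down to the body's top on both sides.
- pack_nose (a point): Tip of the charged pack's nose tongue at its underside, 75 mm from mid-length. The tongue is 44 mm wide, 6 thick, flush with the underside, and stands 18 mm out of the body. With its toe in the slot the pack can be tilted heel-up by up to about 25 degrees; the heel clears the latch above about 15 degrees.
- pack_heel (a point): Heel end of the charged pack at its underside, 75 mm from mid-length. The heel has a ledge 10 mm long and 20 mm high, over which the latch hooks.
- latch (a joint): Orange latch (rad): 0 home, positive as it yields away from the bay (0.3 at most). Sprung upright plate, 34 mm wide, hinged at its foot. The heel coming down pushes its sloped front aside (8 to 12 N at the heel, twice that if pressed at the handle; the pack's weight is not enough), then it springs back to 0 with its hook over the heel ledge.
- latch_top (a point): Top of the latch at home, at (0, -30.5, 60) mm in the unit frame.
- isolator (a joint): Angle of the red isolator lever (rad): 0 off, 1.57 on, between stops. Snap action: a spring drives it to the nearer stop; pushing it over the middle takes about 0.2 N m.
- isolator_axis (a point): On the vertical axis of the red lever, half-way up its bar, at (0, -99, 62.5) mm in the unit's frame. The bar is 15 mm thick, 22 high (z 51.5 to 73.5), reaching 42 mm from the axis on the pointer side, 20 mm on the other. Off: points along the unit's -x (white dot). On: along the unit's +y (green dot), a quarter turn clockwise seen from above.
- isolator_tip (a point): On the lever bar, 36 mm from the axis on the pointer side, half-way up; moves with the lever.
- flat_pack_center (a point): Middle of the flat battery pack: the same shape as the charged pack but with red band and stripes. To be left alone.
- glass_1: Tall glass, 69 mm wide, 144 mm high, standing on the drip tray; origin at its underside.
- service_bell: Chrome counter bell, 84 mm wide, 61 mm high; origin at its underside.
- notebook_1: Blue notebook, 140x94x14 mm; origin at its underside.
- pen_1: Green pen, 145 mm long, on the notebook.
- price_tent_1: Small chalk price card on a wooden foot, 22x90x72 mm; origin at its underside.
- keys_1: Bunch of keys with a red tag, 84x118x8 mm.
- cash_drawer_drawer (a joint): Slide of the till's cash drawer (m): 0 shut, as it starts; to be left alone.

How it is judged:
On the way, in this order (a step that is already met when the one before it is completed fails the run):
1. the nose tongue is under the lip while the heel is still up (y of pack_nose in the frame of power_unit above 0.1175 m and z of pack_nose in the frame of power_unit below 0.03 m and angle between the z axis of pack_center and the z axis of power_unit, either way round above 0.07 rad), for 0.1 s.
2. the pack is home in the bay, the latch is back over its heel, the isolator is still off (y of pack_nose in the frame of power_unit above 0.1185 m and z of pack_nose in the frame of power_unit below 0.028 m and z of pack_heel in the frame of power_unit below 0.027 m and value of joint latch below 0.06 rad and value of joint isolator below 0.3 rad), for 0.2 s.
At the end, for the whole second after the job is handed in: The charged pack's nose tip is under the lip (at least 3.5 mm past its edge, no more than 6 mm above the bay floor), its heel is within 5 mm of the bay floor, the latch has sprung back (below 0.06 rad), the isolator stands at on (above 1.4 rad) and all is at rest (y of pack_nose in the frame of power_unit above 0.1185 m and z of pack_nose in the frame of power_unit below 0.028 m and z of pack_heel in the frame of power_unit below 0.027 m and value of joint latch below 0.06 rad and value of joint isolator above 1.4 rad and linear speed of charged_pack below 0.02 m/s and velocity of joint isolator below 0.1 rad/s); the robot touches nothing.
It fails at once if the isolator is turned on before the pack is home (value of joint isolator above 0.6 rad and not (y of pack_nose in the frame of power_unit above 0.1185 m and z of pack_nose in the frame of power_unit below 0.028 m and z of pack_heel in the frame of power_unit below 0.027 m)).
It fails at once if the flat pack or another thing on the counter is moved by more than 3 cm (distance of any of flat_pack_center, glass_1, service_bell, notebook_1, pen_1, keys_1, price_tent_1 from where it was at the start of the episode above 0.03 m or value of joint cash_drawer_drawer above 0.03 m).
It also fails if it takes over 54 s, if anything falls off the work surface, if the arm or the gripper's body presses on something with over 40 N, if the wrist force passes 120 N, or if a joint passes its speed limit or range.

## Working session

There is one attempt and no reset: what is moved stays moved. The work goes in short steps, Python scripts to look and compute and a shell command to move; the robot and the scene stay as the last step left them, time stands still between calls to the robot, and variables do not carry over. Pictures are saved under pics/ and viewed, and the job is handed in when it is done.

```bash
ls; mkdir -p pics
python3 - <<'E'
from bench import r
import cv2
print(r.get_obs(), r.grasp_offset)
for n in("side","top"):
    c=r.calibration(n);print(n,c)
    cv2.imwrite(f"pics/{n}0.png",r.grab_frame(n)[:,:,::-1])
E
```

```text
pics
{'clock': 0.0, 'joints': array([ 1.14892696,  0.4777984 ,  0.02230879,  1.55647936, -0.01150982,
        1.10929325, -0.08308528]), 'qvel': array([ 0.00105266, -0.00025652, -0.0001801 ,  0.00011694,  0.00161045,
        0.00017977,  0.00088994]), 'tau': array([ 6.48267292e-05, -5.96452403e+01,  1.60780896e+00, -2.81194693e+01,
        1.23879997e-02,  9.43841762e-03,  1.43794864e-05]), 'tcp_pos': array([ 0.20815444, -0.64146549,  0.23031447]), 'orientation': array([-3.10121119e+00, -4.90657879e-01,  6.31538299e-04]), 'contact_force': array([-0.14101092,  0.27831598,  0.36335507]), 'moment': array([-0.03848663, -0.00718963,  0.02869527]), 'grip_width': 0.08522559148945494} 0.0187
side {'K': array([[483.32910869,   0.        , 321.93789686],
       [  0.        , 483.32910869, 204.25373965],
       [  0.        ,   0.        ,   1.        ]]), 'origin': array([-0.00493385, -1.26921491,  0.60689799]), 'rotation': array([ 1.15454821, -0.24657631, -0.39660024])}
top {'K': array([[376.11109174,   0.        , 315.03550754],
       [  0.        , 376.11109174, 204.46117239],
       [  0.        ,   0.        ,   1.        ]]), 'origin': array([ 0.28644633, -0.07894071,  1.31883207]), 'rotation': array([ 0.16917973, -0.16390599, -1.48496343])}
```

View pics/side0.png

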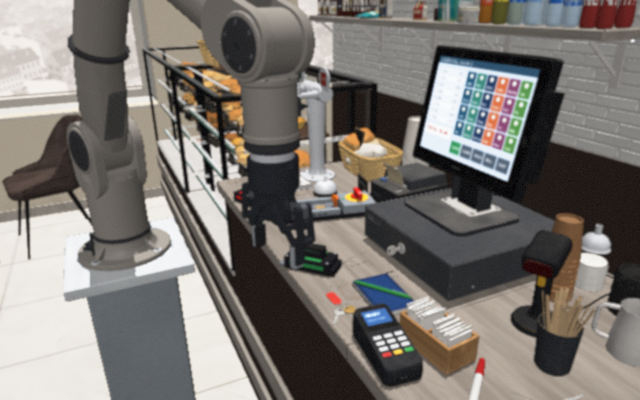

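View pics/top0.png

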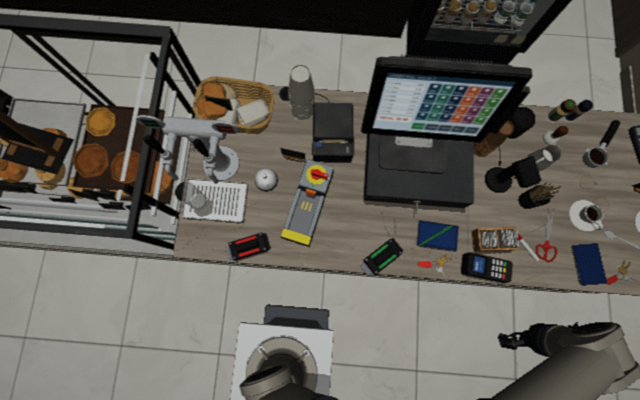

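```bash
cat > h.py <<'E'
import numpy as np, cv2
from scipy.spatial.transform import Rotation as R
from bench import r
def cam(n):
    c=r.calibration(n); return c['K'],np.array(c['origin']),R.from_rotvec(c['rotation']).as_matrix()
def proj(n,P):
    K,o,M=cam(n); p=(np.atleast_2d(P)-o)@M; p=p*[1,-1,-1]; q=p@K.T; return q[:,:2]/q[:,2:]
def ray(n,uv,z):
    K,o,M=cam(n); d=np.linalg.inv(K)@[uv[0],uv[1],1]; d=M@(d*[1,-1,-1]); return o+d*(z-o[2])/d[2]
def crop(n,x,y,w,h,s,name,im=None):
    if im is None: im=r.grab_frame(n)[:,:,::-1]
    cv2.imwrite('pics/'+name,cv2.resize(im[y:y+h,x:x+w],None,fx=s,fy=s,interpolation=cv2.INTER_CUBIC))
E
python3 - <<'E'
from h import *
im=cv2.imread('pics/top0.png')
crop('',270,150,80,100,6,'a.png',im)
crop('',350,225,120,60,6,'b.png',im)
crop('',210,140,160,130,5,'c.png',im)
im=cv2.imread('pics/side0.png')
crop('',240,170,160,120,5,'d.png',im)
E
```

```text
(no output)
```

View pics/a.png

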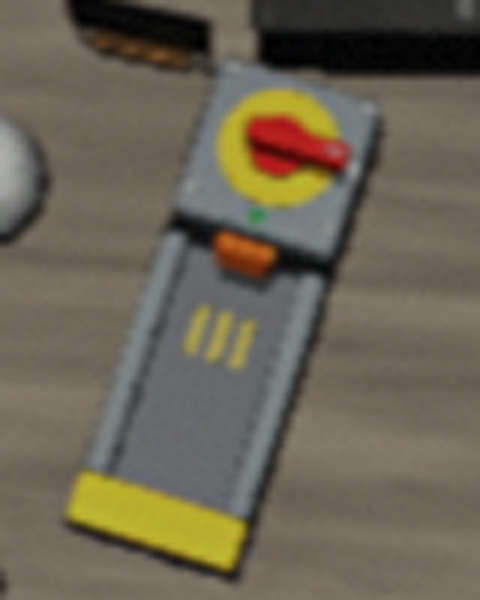

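View pics/b.png

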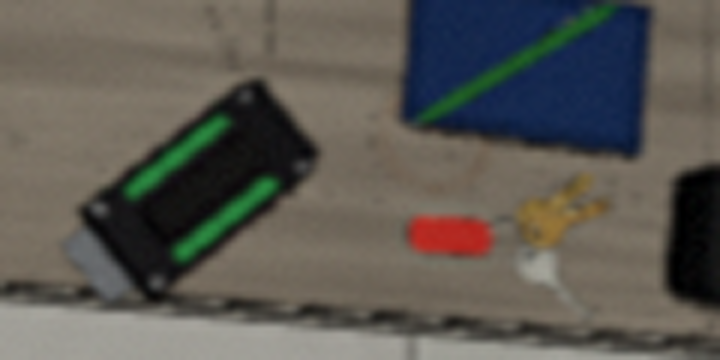

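View pics/d.png

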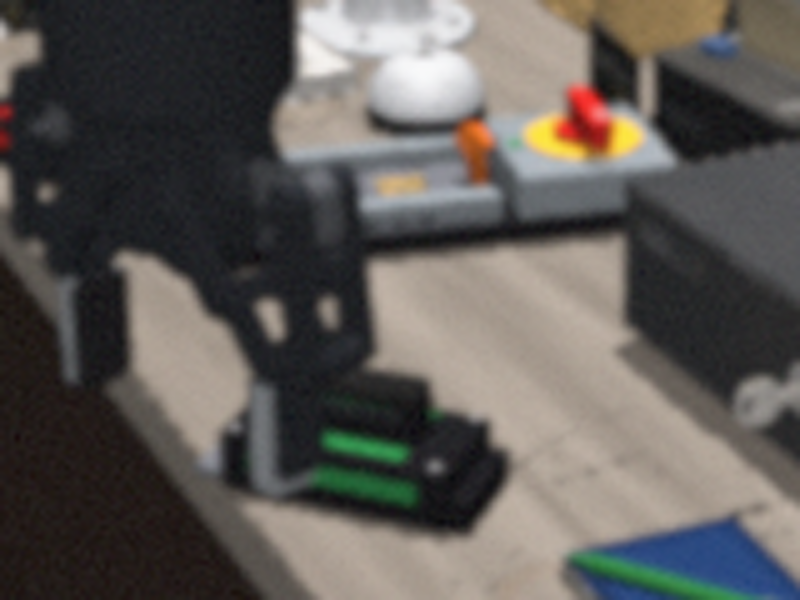

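```bash
cat > fit.py <<'E'
from h import *
from scipy.optimize import least_squares
def T(p,P,z0=0):
    P=np.array(P,float)/1000; c,s=np.cos(p[2]),np.sin(p[2])
    return np.c_[p[0]+c*P[:,0]-s*P[:,1],p[1]+s*P[:,0]+c*P[:,1],P[:,2]+z0]
def fit(P,uv,z0,g,n='top'):
    f=lambda p:(proj(n,T(p,P,z0))-uv).ravel()
    s=least_squares(f,g,loss='soft_l1'); return s.x,f(s.x).reshape(-1,2)
E
python3 - <<'E'
from fit import *
cv=lambda a,ox,oy,s:(np.array(a)+.5)/s-.5+[ox,oy]
uU=cv([(225,62),(380,105),(328,265),(178,215),(85,470),(247,520),(236,575),(67,520)],270,150,6)
PU=[(52,-145,46),(-52,-145,46),(-52,-45,46),(52,-45,46),(50,115,39),(-50,115,39),(-50,145,39),(50,145,39)]
p,e=fit(PU,uU,0,[.6,0,1.5]);print(p,e.round(1).tolist())
uB=cv([(62,245),(112,300),(82,208),(155,298)],350,225,6)
PB=[(22,79,-25),(-22,79,-25),(32,61,3),(-32,61,3)]
best=None
for g in(0,1.5,3,-1.5):
    q,e2=fit(PB,uB,.031,[.45,-.2,g])
    if best is None or abs(e2).sum()<abs(best[1]).sum(): best=q,e2
q,e2=best;print(q,e2.round(1).tolist())
im=cv2.imread('pics/top0.png');S=6
def ov(im,x,y,w,h,poly,name):
    c=cv2.resize(im[y:y+h,x:x+w],None,fx=S,fy=S,interpolation=cv2.INTER_CUBIC)
    for P in poly:
        uv=((P-[x,y]+.5)*S-.5).round().astype(int)
        cv2.polylines(c,[uv.reshape(-1,1,2)],True,(255,255,0),1)
    cv2.imwrite('pics/'+name,c)
box=lambda x0,x1,y0,y1,z:[(x0,y0,z),(x1,y0,z),(x1,y1,z),(x0,y1,z)]
ov(im,270,150,80,100,[proj('top',T(p,b)) for b in (box(-52,52,-145,-45,46),box(-50,50,115,145,39),box(-35.5,35.5,-28,115,22),box(-52,52,-147,147,0))],'ua.png')
ov(im,350,225,80,60,[proj('top',T(q,b,.031)) for b in (box(-32,32,-61,61,3),box(-32,32,-71,-61,-11),box(-22,22,61,79,-25),box(-11,11,-38,38,31),box(-32,32,-71,61,-31))],'pa.png')
E
```

```text
[ 0.57329993 -0.03709842  1.34049365] [[-0.7, -1.1], [1.4, 0.3], [1.6, -0.3], [-1.7, -0.7], [-0.2, 0.3], [0.5, 0.8], [-0.4, 0.0], [-0.1, 0.3]]
[ 0.40852159 -0.30724394  0.75701445] [[0.1, -0.2], [0.0, 0.7], [-0.1, -0.2], [0.0, -0.2]]
```

View pics/ua.png

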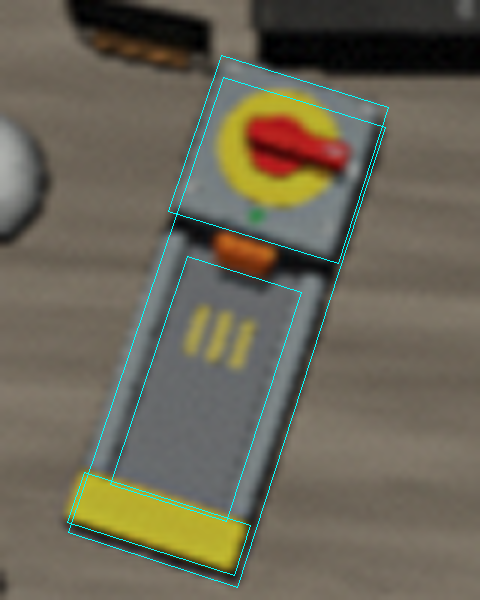

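View pics/pa.png

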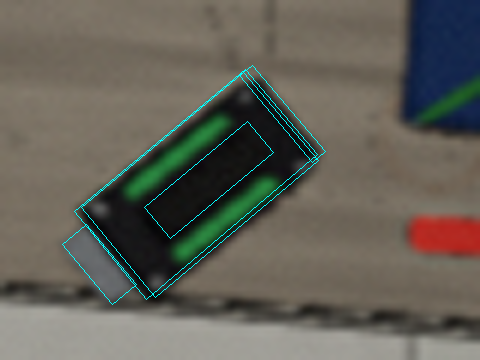

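```bash
cat > rel.py <<'E'
from fit import *
def pose():
    o=r.get_obs(); return np.array(o['tcp_pos']),R.from_rotvec(o['orientation'])
def down(yaw,tilt=0):
    # tool y along azimuth yaw, z down
    y=np.array([np.cos(yaw),np.sin(yaw),0]);z=np.array([0,0,-1.]);x=np.cross(y,z)
    return R.from_matrix(np.c_[x,y,z])
def rel(p,Rt):
    p0,R0=pose(); w=(R0.inv()*Rt).as_rotvec()/np.pi; s=R0.inv().apply(np.array(p)-p0)/.2
    return np.r_[w,s].round(3).tolist()
E
python3 - <<'E'
from rel import *
q=np.array([0.4085,-0.3072,.757]);
print(proj('top',T([0.5733,-.0371,1.3405],[(0,-99,46),(-42,-99,62)])))
Rt=down(q[2]-np.pi)
print(rel([q[0],q[1],.2],Rt),rel([.3,-.5,.2],Rt))
E
```

```text
[[316.34254855 174.93484444]
 [327.89479693 177.1535496 ]]
[-0.0, 0.0, 0.359, 1.469, -1.28, 0.154] [-0.0, 0.0, 0.359, 0.655, -0.531, 0.153]
```

```bash
python3 -m jog '[0,0,0.05,0.2,-0.16,0.05,1, 0,0,0.1,0.4,-0.32,0.1,1, 0,0,0.147,0.6,-0.5,0.1,1, 0,0,0.194,0.65,-0.53,0.15,1, 0,0,0.24,0.65,-0.53,0.15,1, 0,0,0.29,0.65,-0.53,0.15,1, 0,0,0.335,0.65,-0.53,0.15,1, 0,0,0.359,0.65,-0.53,0.15,1, 0,0,0.359,0.65,-0.53,0.15,1]' 60
python3 - <<'E'
from rel import *
q=np.array([0.4085,-0.3072,.757]);Rt=down(q[2]-np.pi)
print(rel([q[0],q[1],.15],Rt)); print(r.get_obs()['joints'])
E
```

```text
clock: 1.0
tcp_pos: [0.2991, -0.5002, 0.2002]
orientation: [-2.883, 1.243, 0.003]
contact_force: [0.6, 0.2, -0.4]
grip_width: 0.0856
[-0.0, 0.001, -0.0, -0.326, -1.06, 0.252]
[ 0.76617787  0.36117545  0.20168334  1.82345271 -0.08627756  0.9678183
 -1.3807446 ]
```

Run:
```python
from rel import *
im=r.grab_frame('side')[:,:,::-1]
cv2.imwrite('pics/s1.png',im)
def ov(im,n,x,y,w,h,S,poly,name):
    c=cv2.resize(im[y:y+h,x:x+w],None,fx=S,fy=S,interpolation=cv2.INTER_CUBIC)
    for P in poly:
        uv=((P-[x,y]+.5)*S-.5).round().astype(int)
        cv2.polylines(c,[uv.reshape(-1,1,2)],True,(255,255,0),1)
    cv2.imwrite('pics/'+name,c)
box=lambda x0,x1,y0,y1,z:[(x0,y0,z),(x1,y0,z),(x1,y1,z),(x0,y1,z)]
p=[0.5733,-.0371,1.3405];q=[0.4085,-0.3072,.757]
ov(im,'side',260,160,140,120,5.5,[proj('side',T(q,b,.031)) for b in (box(-32,32,-61,61,3),box(-22,22,61,79,-25),box(-11,11,-38,38,31),box(-32,32,-71,61,-31))]+[proj('side',T(p,b)) for b in (box(-52,52,-145,-45,46),box(-50,50,115,145,39),box(-35.5,35.5,-28,115,22))],'s1o.png')
```

```text
(no output)
```

View pics/s1o.png

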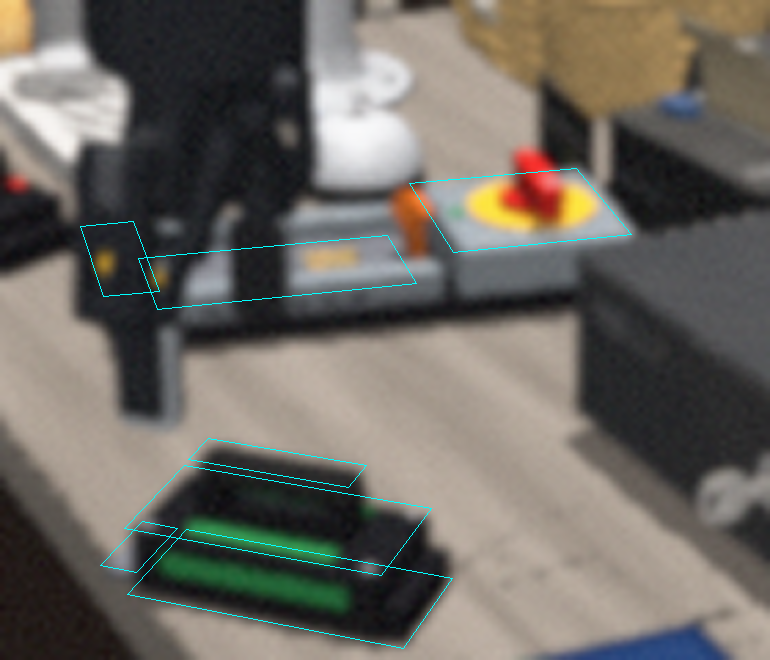

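View pics/s1.png

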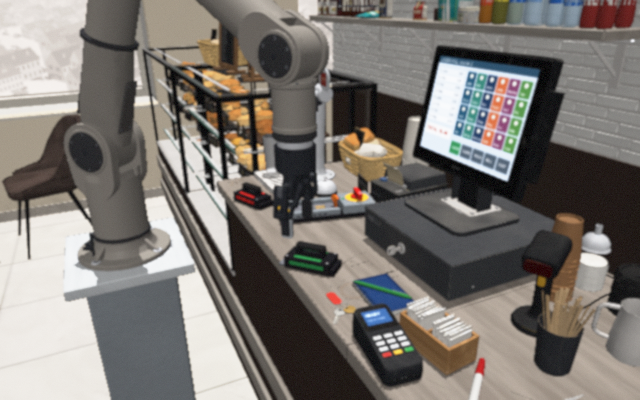

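```bash
python3 -m jog '[0,0,0,-0.08,-0.25,0,1, 0,0,0,-0.16,-0.5,0.1,1, 0,0,0,-0.25,-0.75,0.2,1, 0,0,0,-0.33,-1,0.25,1, 0,0,0,-0.33,-1,0.25,1]' 60
python3 - <<'E'
from rel import *
q=np.array([0.4085,-0.3072,.757]);Rt=down(q[2]-np.pi)
print(rel([q[0],q[1],.038],Rt))
im=r.grab_frame('side')[:,:,::-1]
crop('',250,160,140,120,5.5,'s2.png',im)
E
```

```text
clock: 1.55
tcp_pos: [0.4004, -0.3093, 0.1492]
orientation: [-2.888, 1.227, 0.006]
contact_force: [-0.5, -0.3, 0.1]
grip_width: 0.0854
[-0.001, 0.002, 0.003, 0.023, -0.035, 0.556]
```

View pics/s2.png

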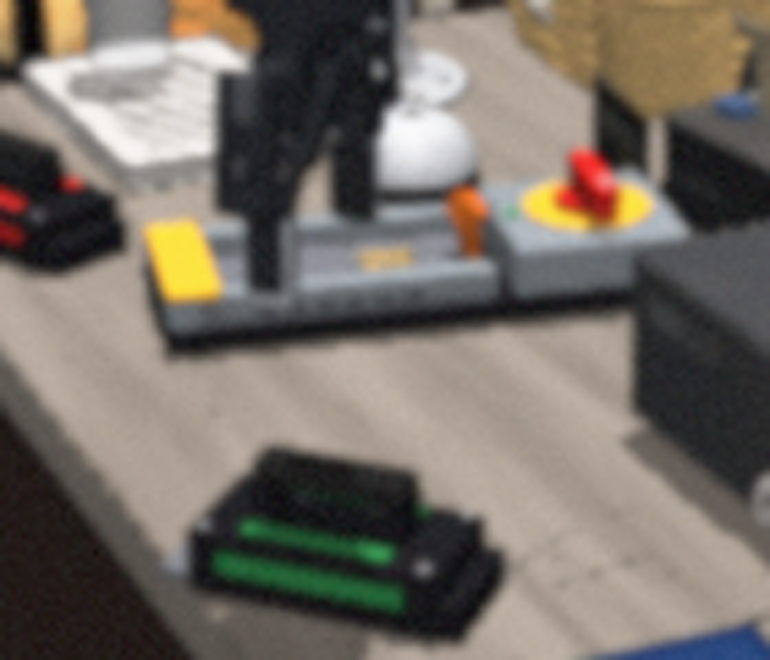

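```bash
cat > joint.py <<'E'
from rel import *
cv=lambda a,ox,oy,s:(np.array(a,float)+.5)/s-.5+[ox,oy]
def jfit(obs,g,z0):
    f=lambda p:np.concatenate([(proj(n,T(p,P,z0))-uv).ravel() for n,P,uv in obs])
    s=least_squares(f,g,loss='soft_l1'); return s.x,[ (proj(n,T(s.x,P,z0))-uv).round(1).tolist() for n,P,uv in obs]
uU=cv([(85,470),(247,520),(236,575),(67,520),(280,148)],270,150,6)
PU=[(50,115,39),(-50,115,39),(-50,145,39),(50,145,39),(0,-99,47)]
uS=cv([(145,223),(200,220),(220,297),(168,302),(588,205)],250,160,5.5)
PS=[(50,145,39),(50,115,39),(-50,115,39),(-50,145,39),(0,-99,47)]
uB=cv([(62,245),(112,300),(82,208),(155,298)],350,225,6)
PB=[(22,79,-25),(-22,79,-25),(32,61,3),(-32,61,3)]
uC=cv([(270,448),(418,475),(410,500),(262,465),(460,638),(193,585),(502,560),(197,535)],250,160,5.5)
PC=[(11,38,31),(11,-38,31),(-11,-38,31),(-11,38,31),(-32,-71,-31),(-32,61,-31),(32,-71,-11),(-32,61,3)]
E
python3 - <<'E'
from joint import *
for o in([('top',PU,uU)],[('side',PS,uS)],[('top',PU,uU),('side',PS,uS)]): print(*jfit(o,[.573,-.037,1.34],0))
for o in([('top',PB,uB)],[('side',PC,uC)],[('top',PB,uB),('side',PC,uC)]): print(*jfit(o,[.408,-.307,.757],.031))
E
```

```text
[ 0.57479009 -0.03673352  1.34453681] [[[-0.2, -0.0], [0.6, 0.4], [-0.3, -0.4], [0.0, -0.1], [-0.1, 0.2]]]
[ 0.57683799 -0.04183532  1.33437726] [[[-0.1, 0.7], [-0.4, 0.4], [0.6, -0.9], [-0.2, -0.8], [0.2, 0.5]]]
[ 0.5764498  -0.038094    1.34109825] [[[0.2, -0.6], [0.9, -0.1], [0.0, -0.9], [0.3, -0.6], [0.4, -0.2]], [[-0.7, 0.4], [-1.1, 0.1], [0.1, -1.2], [-0.6, -1.1], [-0.6, 0.1]]]
[ 0.40852159 -0.30724394  0.75701444] [[[0.1, -0.2], [0.0, 0.7], [-0.1, -0.2], [0.0, -0.2]]]
[ 0.40890394 -0.31584272  0.69660638] [[[0.9, -0.8], [2.1, 0.0], [-0.2, -0.5], [-1.8, -0.1], [-0.0, 4.2], [-0.6, 2.4], [2.8, -1.4], [-1.9, -0.6]]]
[ 0.40891957 -0.31133415  0.72462603] [[[0.9, -0.9], [0.6, 0.2], [1.0, -0.8], [0.6, -0.5]], [[-0.1, -1.4], [1.4, -1.0], [-0.8, -1.5], [-2.5, -0.6], [-0.2, 3.0], [-1.3, 2.0], [1.9, -2.6], [-2.6, -1.1]]]
```

Run:
```python
from rel import *
print(rel([.409,-.308,.039],down(.75-np.pi)))
```

```text
[-0.001, 0.002, 0.006, 0.029, -0.027, 0.55]
```

```bash
python3 -m jog '[0,0.002,0.006,0.029,-0.027,0.15,1, 0,0.002,0.006,0.029,-0.027,0.3,1, 0,0.002,0.006,0.029,-0.027,0.45,1, 0,0.002,0.006,0.029,-0.027,0.55,1, 0,0.002,0.006,0.029,-0.027,0.55,0.8, 0,0.002,0.006,0.029,-0.027,0.55,0.6]' 60
python3 - <<'E'
from rel import *
im=r.grab_frame('side')[:,:,::-1]
crop('',250,160,140,120,5.5,'s3.png',im)
E
```

```text
clock: 2.2
tcp_pos: [0.4088, -0.3085, 0.0393]
orientation: [-2.88, 1.252, -0.002]
contact_force: [0.7, -0.0, 0.3]
grip_width: 0.0589
```

View pics/s3.png

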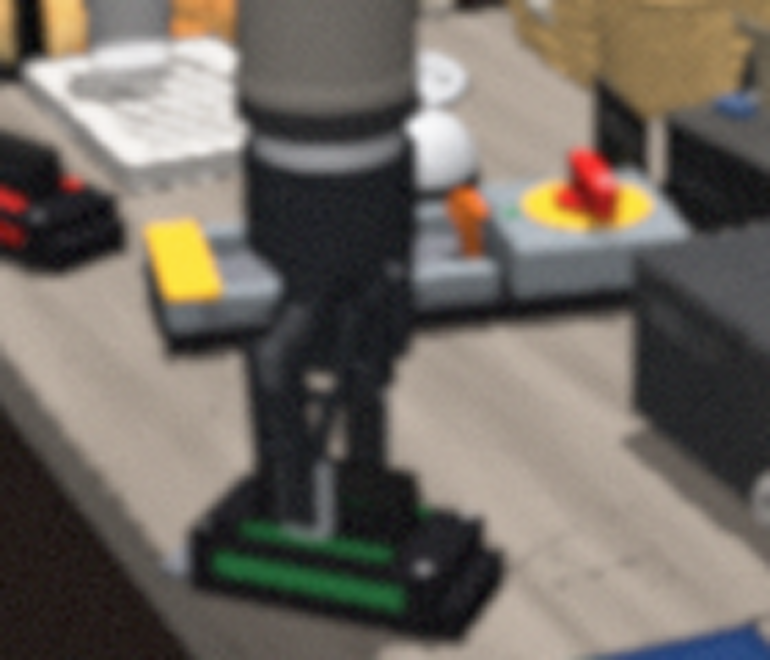

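```bash
python3 -m jog '[0,0,0,0,0,0,0.4, 0,0,0,0,0,0,0.2, 0,0,0,0,0,0,0.1, 0,0,0,0,0,0,0, 0,0,0,0,0,0,0,0,0,0,0,0,0,0]' 80
python3 - <<'E'
from rel import *
im=r.grab_frame('side')[:,:,::-1]
crop('',250,160,140,120,5.5,'s4.png',im)
print(r.get_obs()['moment'])
E
```

```text
clock: 2.85
tcp_pos: [0.41, -0.3096, 0.0413]
orientation: [-2.88, 1.252, -0.008]
contact_force: [-1.7, -0.3, 7.0]
grip_width: 0.0203
[0.10042225 0.17487166 0.09886469]
```

View pics/s4.png

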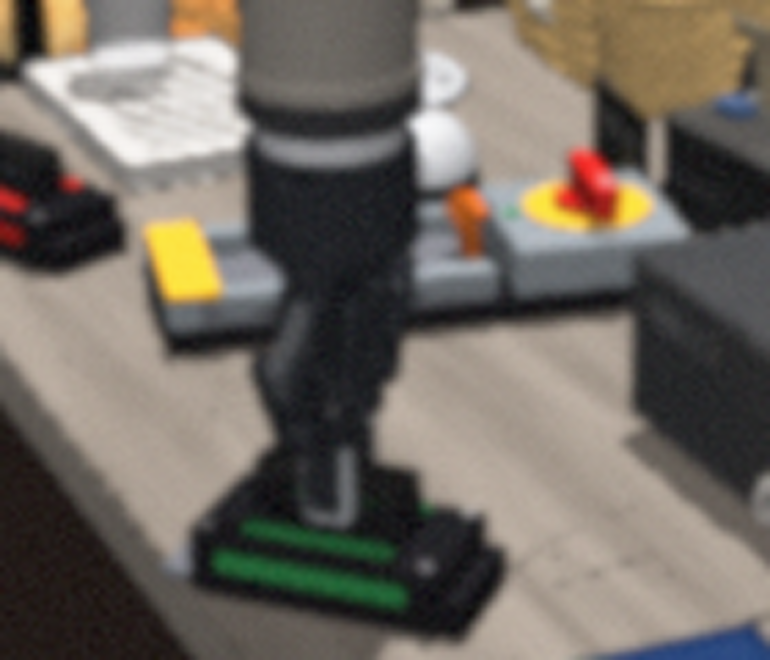

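```bash
python3 -m jog '[0,0,0,0,0,-0.05,0, 0,0,0,0,0,-0.2,0, 0,0,0,0,0,-0.4,0, 0,0,0,0,0,-0.55,0,0,0,0,0,0,-0.55,0]' 100
python3 - <<'E'
from rel import *
for n in('side','top'):
    im=r.grab_frame(n)[:,:,::-1]
    cv2.imwrite(f'pics/{n}5.png',im)
crop('',240,110,150,130,5,'s5.png',cv2.imread('pics/side5.png'))
crop('',330,200,120,80,6,'t5.png',im)
print(r.get_obs()['moment'])
E
```

```text
clock: 3.4
tcp_pos: [0.4116, -0.3108, 0.1556]
orientation: [-2.881, 1.252, -0.02]
contact_force: [1.5, -0.9, -4.4]
grip_width: 0.0197
[0.07177983 0.04260828 0.00866354]
```

View pics/s5.png

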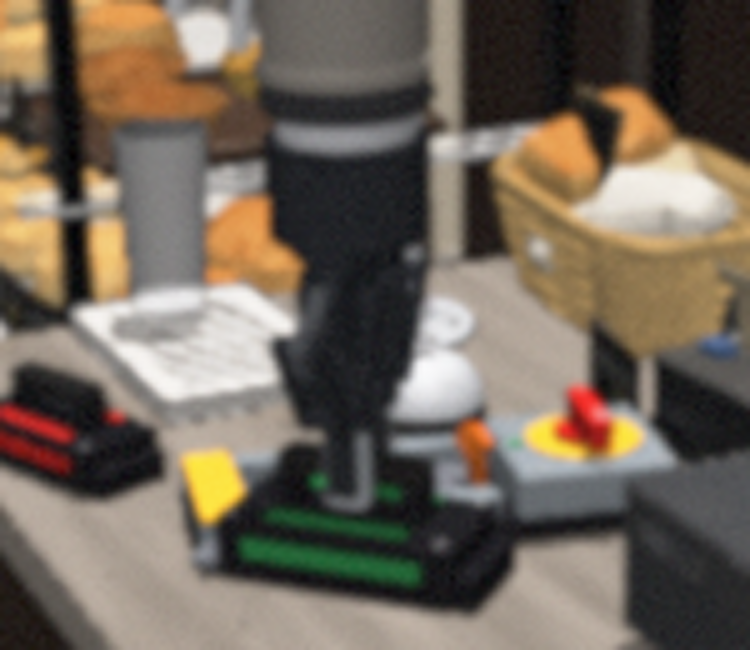

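View pics/t5.png

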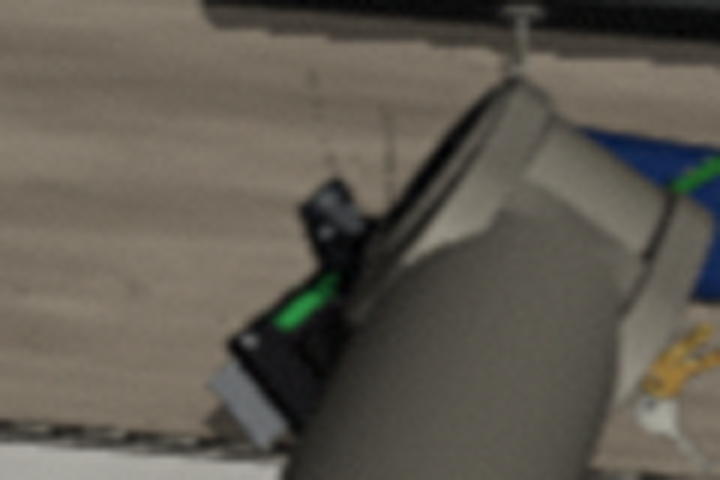

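Run:
```python
from joint import *
z0=.1556-.0103
p0,R0=pose(); print(p0,R0.as_matrix().round(3).tolist())
u=cv([(210,385),(265,448),(232,340)],330,200,6)
P=[(22,79,-25),(-22,79,-25),(32,61,3)]
q,e=jfit([('top',P,u)],[.41,-.31,.75],z0);print(q,e)
c,s=np.cos(q[2]),np.sin(q[2]); d=p0[:2]-q[:2]; print('tcp in pack xy mm',1000*np.array([c*d[0]+s*d[1],-s*d[0]+c*d[1]]))
# side residual overlay
poly=lambda q:[T(q,b,z0) for b in ([(-22,61,-25),(-22,79,-25),(22,79,-25),(22,61,-25)],[(-32,-71,-31),(-32,61,-31),(32,61,-31),(32,-71,-31)],[(-32,-61,3),(-32,61,3),(32,61,3),(32,-61,3)],[(-11,-38,31),(-11,38,31),(11,38,31),(11,-38,31)])]
im=cv2.resize(cv2.imread('pics/side5.png')[110:240,240:390],None,fx=5,fy=5,interpolation=2)
for b in poly(q): cv2.polylines(im,[(((proj('side',b)-[240,110]+.5)*5-.5).round().astype(int)).reshape(-1,1,2)],True,(255,255,0),1)
cv2.imwrite('pics/s5o.png',im)
```

```text
[ 0.40914158 -0.30912945  0.15141626] [[0.682, -0.731, 0.006], [-0.731, -0.682, -0.001], [0.005, -0.003, -1.0]]
[ 0.4087575  -0.30774191  0.76436641] [[[0.1, -0.4], [0.1, 0.1], [-0.1, 0.3]]]
tcp in pack xy mm [-0.68304511 -1.2673635 ]
```

View pics/s5o.png

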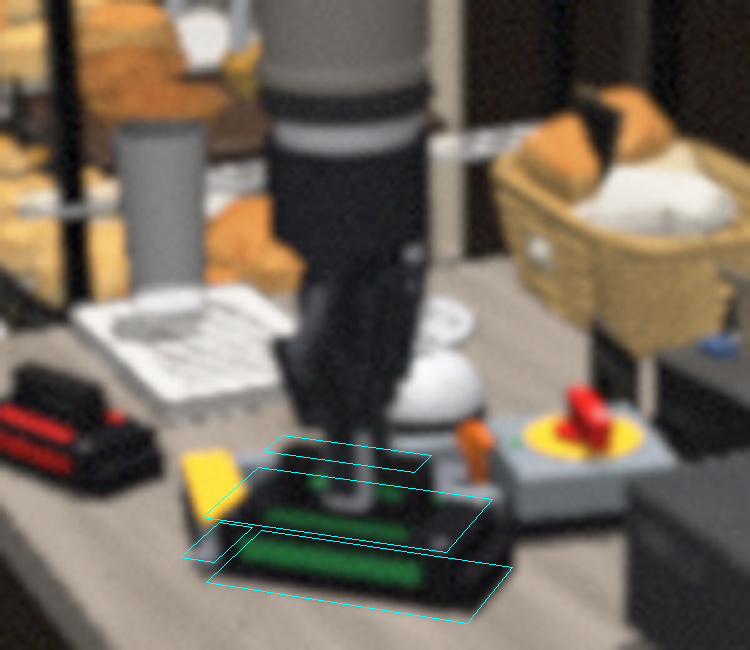

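```bash
cat > tgt.py <<'E'
from rel import *
U=np.array([.575,-.037,1.342]); DY=0.0; DZ=10.3
def tgt(nose,tilt,U=U,dy=None):
    a=R.from_euler('z',U[2]); Rp=a*R.from_euler('x',-tilt,degrees=True)
    c=np.r_[U[:2],0]+a.apply(np.array(nose)/1000)
    tcp=c+Rp.apply(np.array([0,(DY if dy is None else dy)-79,31+DZ])/1000)
    # tool: y=-pack x, z=-pack z, x = y×z
    M=Rp.as_matrix(); y=-M[:,0]; z=-M[:,2]; x=np.cross(y,z)
    return tcp,R.from_matrix(np.c_[x,y,z])
def back(nose,tilt,d): t=np.radians(tilt); return np.array(nose)-d*np.array([0,np.cos(t),-np.sin(t)])
def nose(U=U,dy=None):
    p0,R0=pose(); M=R0.as_matrix(); Rp=np.c_[-M[:,1],-M[:,0]*1,-M[:,2]]
    Rp[:,1]=np.cross(Rp[:,2],Rp[:,0])
    n=p0-Rp@(np.array([0,(DY if dy is None else dy)-79,31+DZ])/1000)
    a=R.from_euler('z',U[2]); q=a.inv()*R.from_matrix(Rp)
    return (a.inv().apply(n-np.r_[U[:2],0])*1000).round(1), q.as_euler('zyx',degrees=True).round(2)
E
python3 - <<'E'
from tgt import *
print(nose(),r.get_obs()['joints'].round(2))
n=np.array([0,121,23])
for t,d,up in((0,25,60),(18,25,50),(18,25,0),(18,0,0)):
    P,Q=tgt(back(n,t,d)+[0,0,up],t); print(P.round(3),rel(P,Q))
E
```

```text
(array([-258.6,  165.2,  109.8]), array([-3.387e+01, -2.000e-02, -3.300e-01])) [ 0.43  0.31  0.11  2.03 -0.05  0.8  -1.82]
[ 0.558 -0.033  0.124] [-0.001, -0.002, -0.188, -0.5, -1.487, 0.138]
[ 0.541 -0.029  0.144] [0.029, 0.095, -0.187, -0.574, -1.437, 0.037]
[ 0.541 -0.029  0.094] [0.029, 0.095, -0.187, -0.575, -1.436, 0.287]
[ 0.518 -0.024  0.087] [0.029, 0.095, -0.187, -0.674, -1.37, 0.325]
```

```bash
python3 -m jog '[0,0,-0.02,-0.05,-0.15,-0.08,0, 0,0,-0.04,-0.1,-0.3,-0.15,0, 0,0,-0.07,-0.15,-0.45,-0.2,0, 0,0,-0.1,-0.2,-0.6,-0.2,0, 0,0,-0.13,-0.27,-0.77,-0.2,0, 0,0,-0.16,-0.33,-0.94,-0.2,0, 0,0,-0.187,-0.35,-1,-0.2,0, 0,0,-0.187,-0.35,-1,-0.2,0]'
python3 - <<'E'
from tgt import *
print(nose(),r.get_obs()['joints'].round(2))
n=np.array([0,121,23])
for t,d,up in((18,25,50),(18,25,0),(18,0,0)):
    P,Q=tgt(back(n,t,d)+[0,0,up],t); print(P.round(3),rel(P,Q))
E
```

```text
clock: 4.3
tcp_pos: [0.5069, -0.1183, 0.1895]
orientation: [-3.12, 0.355, -0.003]
contact_force: [-0.6, 0.1, -4.8]
grip_width: 0.0202
(array([-94.7, 126.8, 148.1]), array([ 0.14, -0.08, -0.1 ])) [ 0.19  0.27 -0.09  1.96  0.03  0.9  -1.72]
[ 0.541 -0.029  0.144] [-0.001, 0.099, 0.001, 0.066, -0.473, 0.226]
[ 0.541 -0.029  0.094] [-0.001, 0.099, 0.001, 0.065, -0.472, 0.476]
[ 0.518 -0.024  0.087] [-0.001, 0.099, 0.001, -0.054, -0.472, 0.515]
```

```bash
python3 -m jog '[0,0.03,0,0.02,-0.12,0.05,0, 0,0.06,0,0.04,-0.25,0.1,0, 0,0.08,0,0.05,-0.37,0.16,0, 0,0.099,0,0.065,-0.473,0.22,0, 0,0.099,0,0.065,-0.473,0.22,0, 0,0.099,0,0.065,-0.473,0.22,0]'
python3 - <<'E'
from tgt import *
print(nose(),r.get_obs()['joints'].round(2))
n=np.array([0,121,23])
for t,d,up in((18,25,50),(18,25,0),(18,0,0)):
    P,Q=tgt(back(n,t,d)+[0,0,up],t); print(P.round(3),rel(P,Q))
for m in('side','top'):
    im=r.grab_frame(m)[:,:,::-1]
    cv2.imwrite(f'pics/{m}6.png',im)
crop('',240,110,150,120,5,'s6.png',cv2.imread('pics/side6.png'))
crop('',260,140,100,110,5,'t6.png',im)
E
```

```text
clock: 4.9
tcp_pos: [0.5388, -0.0297, 0.1439]
orientation: [3.05, -0.348, 0.474]
contact_force: [-0.6, -1.4, -4.1]
grip_width: 0.0201
(array([-1.3, 99.7, 80.6]), array([  0.09,   0.  , -17.65])) [-0.07  0.24 -0.07  2.19  0.29  0.44 -2.17]
[ 0.541 -0.029  0.144] [0.0, 0.002, 0.0, 0.011, -0.006, 0.001]
[ 0.541 -0.029  0.094] [0.0, 0.002, 0.0, -0.065, -0.006, 0.239]
[ 0.518 -0.024  0.087] [0.0, 0.002, 0.0, -0.19, -0.006, 0.24]
```

View pics/s6.png

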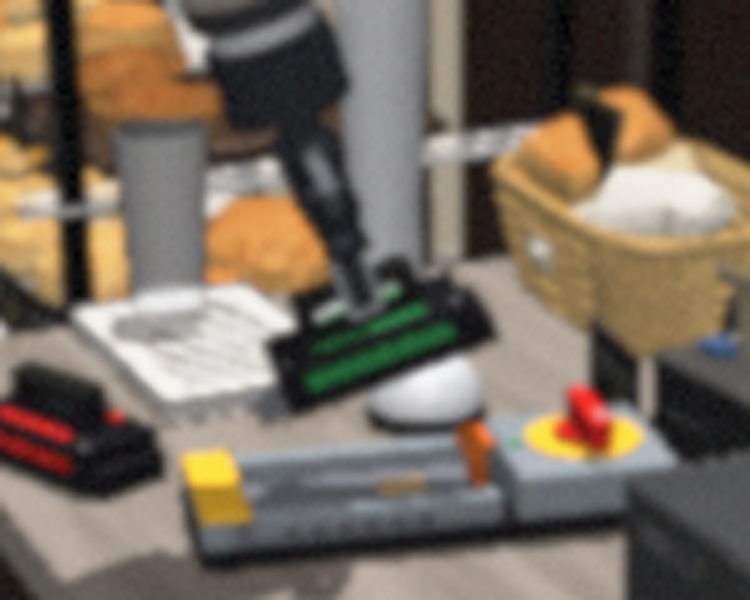

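View pics/t6.png

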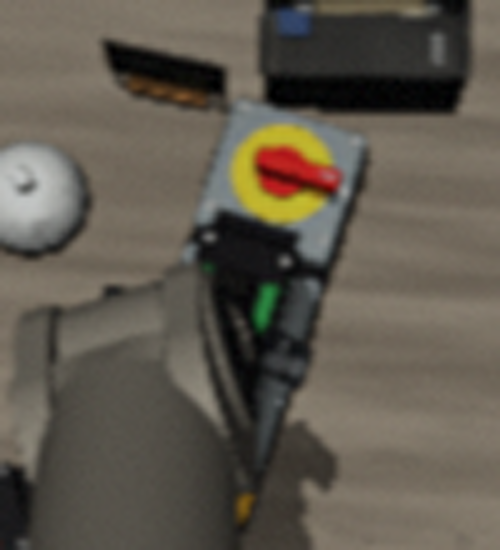

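```bash
cat > wire.py <<'E'
from tgt import *
F=[[(-22,61,-31),(-22,79,-31),(22,79,-31),(22,61,-31)],[(-32,-71,-31),(-32,61,-31),(-32,61,3),(-32,-61,3)],[(-32,-61,3),(-32,61,3),(32,61,3),(32,-61,3)],[(-11,-38,31),(-11,38,31),(11,38,31),(11,-38,31)]]
def wire(n,im,x,y,w,h,S,name,dy=0):
    p0,R0=pose(); M=R0.as_matrix(); Rp=np.c_[-M[:,1],-M[:,0],-M[:,2]]; Rp[:,1]=np.cross(Rp[:,2],Rp[:,0])
    c=cv2.resize(im[y:y+h,x:x+w],None,fx=S,fy=S,interpolation=2)
    for f in F:
        P=p0+((np.array(f)-[0,dy,DZ])/1000)@Rp.T
        cv2.polylines(c,[((proj(n,P)-[x,y]+.5)*S-.5).round().astype(int).reshape(-1,1,2)],True,(255,255,0),1)
    cv2.imwrite('pics/'+name,c)
E
python3 - <<'E'
from wire import *
wire('side',cv2.imread('pics/side6.png'),280,150,80,60,9,'s6w.png')
E
```

```text
(no output)
```

View pics/s6w.png

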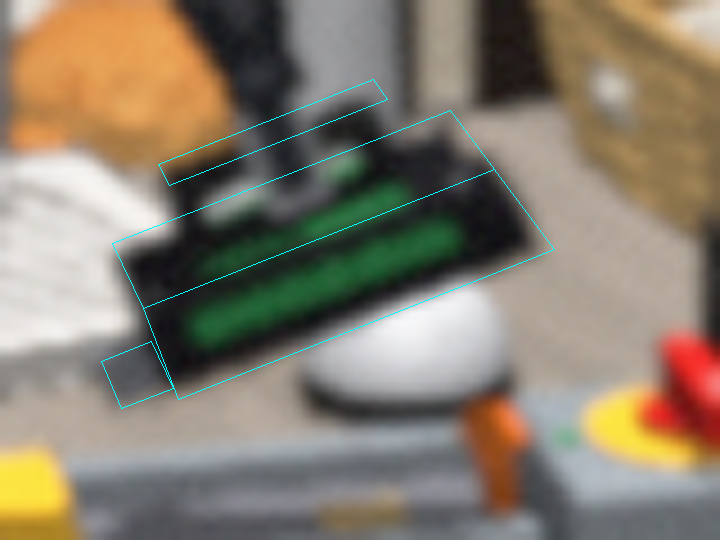

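```bash
python3 -m jog '[0,0.002,0,0,-0.006,0.06,0, 0,0.002,0,-0.02,-0.006,0.12,0, 0,0.002,0,-0.04,-0.006,0.18,0, 0,0.002,0,-0.065,-0.006,0.239,0,0,0.002,0,-0.065,-0.006,0.239,0]'
python3 - <<'E'
from wire import *
im=r.grab_frame('side')[:,:,::-1]
print(nose(),r.get_obs()['contact_force'])
n=np.array([0,121,23])
for t,d,up in((18,25,0),(18,10,0),(18,0,0)):
    P,Q=tgt(back(n,t,d)+[0,0,up],t); print(P.round(3),rel(P,Q))
wire('side',im,265,160,100,70,8,'s7w.png')
crop('',265,160,100,70,8,'s7.png',im)
E
```

```text
clock: 5.5
tcp_pos: [0.5416, -0.0318, 0.0943]
orientation: [3.046, -0.355, 0.482]
contact_force: [-1.1, -0.1, -3.8]
grip_width: 0.02
(array([-1.9, 95.3, 31.4]), array([ -0.15,   0.09, -18.09])) [-0.17821955  0.45642802 -4.04580225]
[ 0.541 -0.029  0.094] [0.0, -0.0, -0.001, -0.01, -0.01, 0.001]
[ 0.527 -0.026  0.09 ] [0.0, -0.0, -0.001, -0.085, -0.01, 0.001]
[ 0.518 -0.024  0.087] [0.0, -0.0, -0.001, -0.135, -0.01, 0.001]
```

View pics/s7w.png

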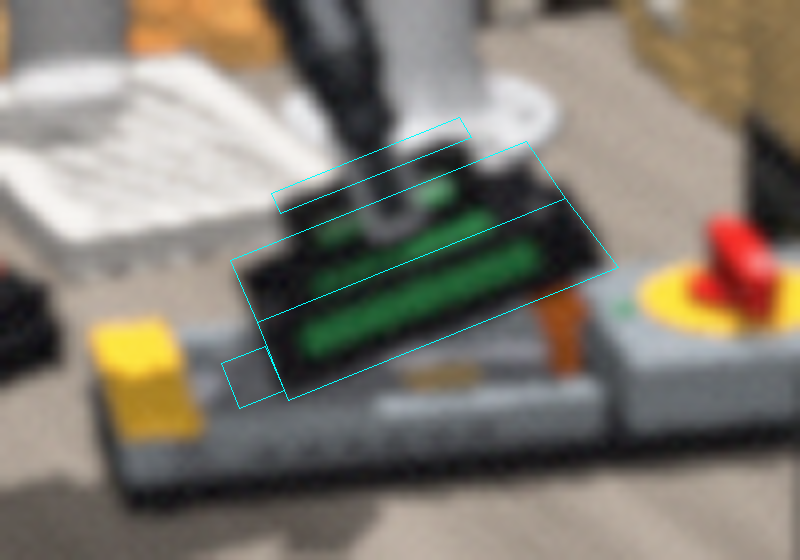

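View pics/s7.png

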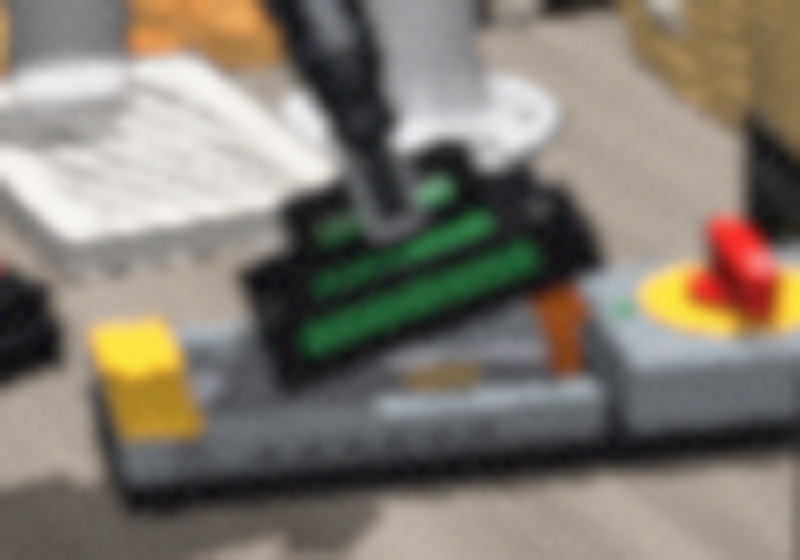

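```bash
python3 -m jog '[0,0,0,-0.04,-0.01,0,0, 0,0,0,-0.085,-0.01,0,0, 0,0,0,-0.11,-0.01,0.001,0, 0,0,0,-0.135,-0.01,0.001,0, 0,0,0,-0.135,-0.01,0.001,0]'
python3 - <<'E'
from wire import *
im=r.grab_frame('side')[:,:,::-1]
print(nose(),r.get_obs()['contact_force'],r.get_obs()['moment'])
n=np.array([0,121,23])
for t,d,up in((18,0,0),(18,-3,0)):
    P,Q=tgt(back(n,t,d)+[0,0,up],t); print(P.round(3),rel(P,Q))
crop('',265,160,100,70,8,'s8.png',im)
E
```

```text
clock: 6.05
tcp_pos: [0.5184, -0.0234, 0.0872]
orientation: [3.046, -0.354, 0.488]
contact_force: [2.9, -1.9, -6.3]
grip_width: 0.0202
(array([  0.5, 120.3,  23.3]), array([ -0.14,   0.05, -18.17])) [ 2.9331684  -0.90332345 -6.71892736] [-0.0590778  -0.14485793  0.00566285]
[ 0.518 -0.024  0.087] [0.0, -0.001, -0.001, -0.003, 0.002, 0.001]
[ 0.515 -0.023  0.086] [0.0, -0.001, -0.001, -0.018, 0.002, 0.001]
```

View pics/s8.png

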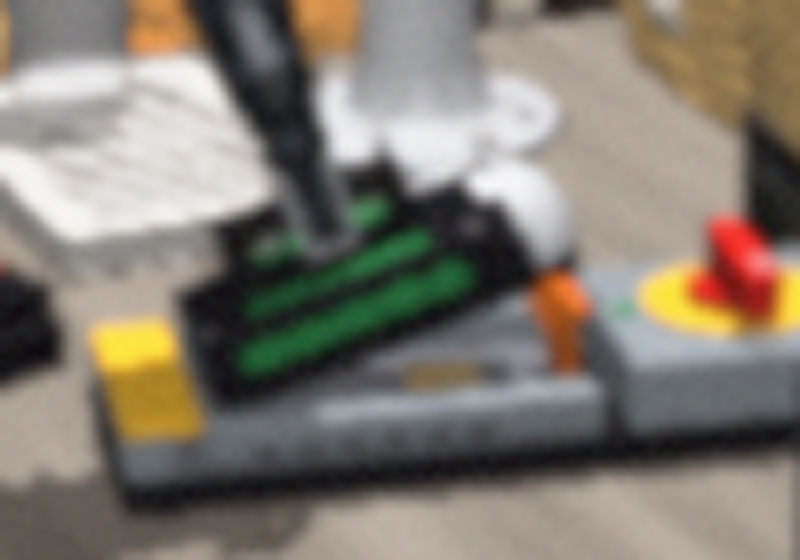

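Run:
```python
from tgt import *
for n,t in(((0,121,22.5),16),((0,123,22.5),16)):
    P,Q=tgt(n,t); print(P.round(3),rel(P,Q))
```

```text
[ 0.52  -0.024  0.084] [0.0, -0.012, -0.001, 0.003, 0.002, 0.018]
[ 0.518 -0.024  0.084] [0.0, -0.012, -0.001, -0.007, 0.002, 0.015]
```

```bash
python3 -m jog '[0,-0.012,0,0.003,0.002,0.018,0, 0,-0.012,0,-0.003,0.002,0.016,0, 0,-0.012,0,-0.007,0.002,0.015,0, 0,-0.012,0,-0.007,0.002,0.015,0]'
python3 - <<'E'
from wire import *
print(nose(),r.get_obs()['contact_force'],r.get_obs()['moment'])
for n,t in(((0,121,22.5),16),((0,123,22.5),16),((0,125,22.5),16)):
    P,Q=tgt(n,t); print(P.round(3),rel(P,Q))
E
```

```text
clock: 6.5
tcp_pos: [0.5201, -0.0237, 0.0851]
orientation: [3.059, -0.356, 0.438]
contact_force: [5.5, -1.7, -3.0]
grip_width: 0.0201
(array([  0.8, 120.7,  23.3]), array([ -0.17,  -0.05, -16.28])) [ 5.46957959 -1.67683578 -2.96062171] [-0.33822249 -0.98167473  0.0653862 ]
[ 0.52  -0.024  0.084] [-0.0, -0.002, -0.001, -0.002, 0.002, 0.005]
[ 0.518 -0.024  0.084] [-0.0, -0.002, -0.001, -0.011, 0.002, 0.003]
[ 0.516 -0.023  0.084] [-0.0, -0.002, -0.001, -0.021, 0.003, -0.0]
```

Run:
```python
from wire import *
im=r.grab_frame('side')[:,:,::-1]
wire('side',im,270,165,80,60,9,'s9w.png')
crop('',270,165,80,60,9,'s9.png',im)
```

```text
(no output)
```

View pics/s9w.png

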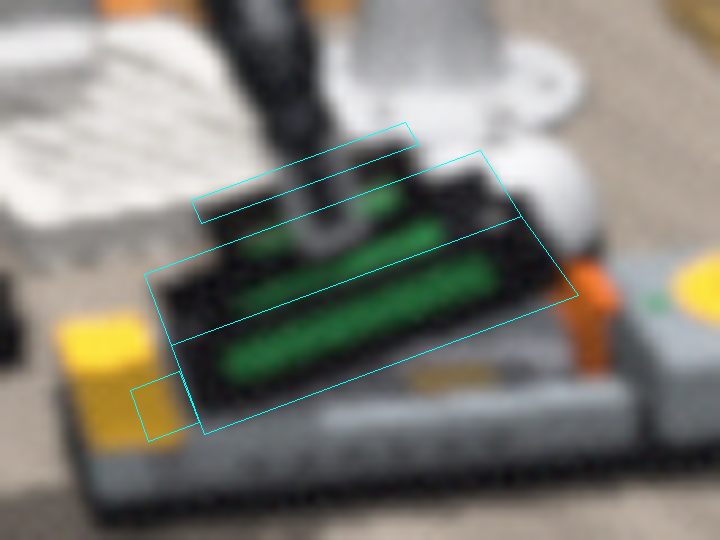

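View pics/s9.png

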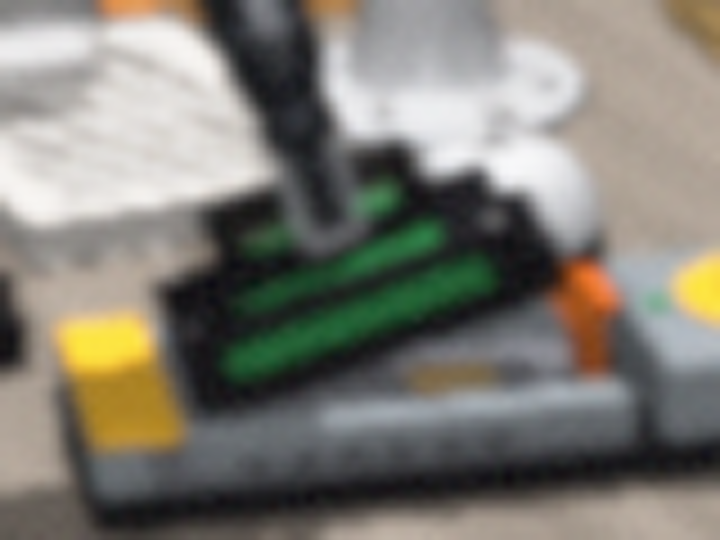

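Run:
```python
from tgt import *
for n,t in(((0,121,22.5),13),((0,121,22.),10),((0,121.5,22),8),((0,121.5,22),6),((0,121.5,22),3),((0,121.5,22),0),((0,121.5,20),0)):
    P,Q=tgt(n,t); print(t,rel(P,Q))
```

```text
13 [-0.0, -0.018, -0.001, 0.009, 0.002, 0.026]
10 [-0.0, -0.035, -0.001, 0.017, 0.002, 0.05]
8 [-0.0, -0.046, -0.001, 0.02, 0.002, 0.064]
6 [-0.0, -0.057, -0.001, 0.025, 0.002, 0.079]
3 [-0.0, -0.074, -0.001, 0.031, 0.002, 0.101]
0 [-0.0, -0.09, -0.001, 0.036, 0.002, 0.124]
0 [-0.0, -0.09, -0.001, 0.034, 0.002, 0.134]
```

Swing partway (to ~8°) and check forces.

```bash
python3 -m jog '[0,-0.018,0,0.009,0.002,0.026,0, 0,-0.035,0,0.017,0.002,0.05,0, 0,-0.046,0,0.02,0.002,0.064,0, 0,-0.046,0,0.02,0.002,0.064,0]'
python3 - <<'E'
from wire import *
print(nose(),r.get_obs()['contact_force'],r.get_obs()['moment'])
im=r.grab_frame('side')[:,:,::-1]
crop('',270,165,80,60,9,'s10.png',im)
for n,t in(((0,121.5,22),6),((0,121.5,22),3),((0,121.5,22),0),((0,121.5,20),0)):
    P,Q=tgt(n,t); print(t,rel(P,Q))
E
```

```text
clock: 6.95
tcp_pos: [0.5284, -0.0258, 0.074]
orientation: [3.099, -0.361, 0.219]
contact_force: [5.2, -0.2, -5.7]
grip_width: 0.0197
(array([  0.7, 120.3,  22. ]), array([-0.19, -0.1 , -8.08])) [ 5.19185909 -0.19408161 -5.7491335 ] [ 0.13830281 -0.7325005   0.10412391]
6 [-0.001, -0.012, -0.001, 0.002, 0.002, 0.014]
3 [-0.001, -0.029, -0.001, 0.011, 0.002, 0.035]
0 [-0.001, -0.045, -0.001, 0.02, 0.002, 0.057]
0 [-0.001, -0.045, -0.001, 0.018, 0.002, 0.067]
```

View pics/s10.png

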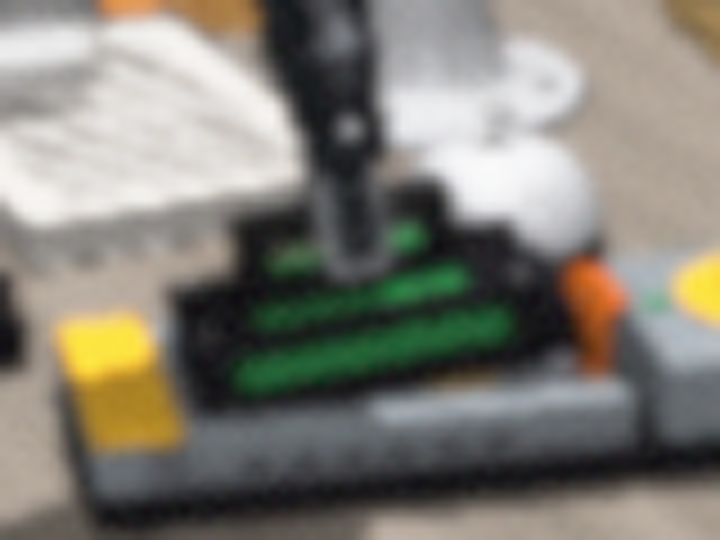

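```bash
python3 -m jog '[0,-0.012,0,0.002,0.002,0.014,0, 0,-0.029,0,0.011,0.002,0.035,0, 0,-0.045,0,0.018,0.002,0.057,0, 0,-0.045,0,0.018,0.002,0.062,0, 0,-0.045,0,0.018,0.002,0.062,0]'
python3 - <<'E'
from wire import *
print(nose(),r.get_obs()['contact_force'],r.get_obs()['moment'])
im=r.grab_frame('side')[:,:,::-1]
crop('',270,165,80,60,9,'s11.png',im)
for n,t in(((0,121.5,20),0),((0,121.5,18),0),((0,121.5,18),-2)):
    P,Q=tgt(n,t); print(t,rel(P,Q))
E
```

```text
clock: 7.5
tcp_pos: [0.5343, -0.0273, 0.0633]
orientation: [-3.119, 0.363, -0.007]
contact_force: [1.6, -0.8, 5.9]
grip_width: 0.0196
(array([  0.5, 120.7,  21.7]), array([-0.17, -0.11, -0.24])) [ 1.63644758 -0.75872567  5.92162189] [ 0.20349768 -0.28357851  0.13537806]
0 [-0.001, -0.002, -0.001, -0.003, 0.001, 0.01]
0 [-0.001, -0.002, -0.001, -0.003, 0.001, 0.02]
-2 [-0.001, -0.013, -0.001, 0.003, 0.001, 0.034]
```

View pics/s11.png

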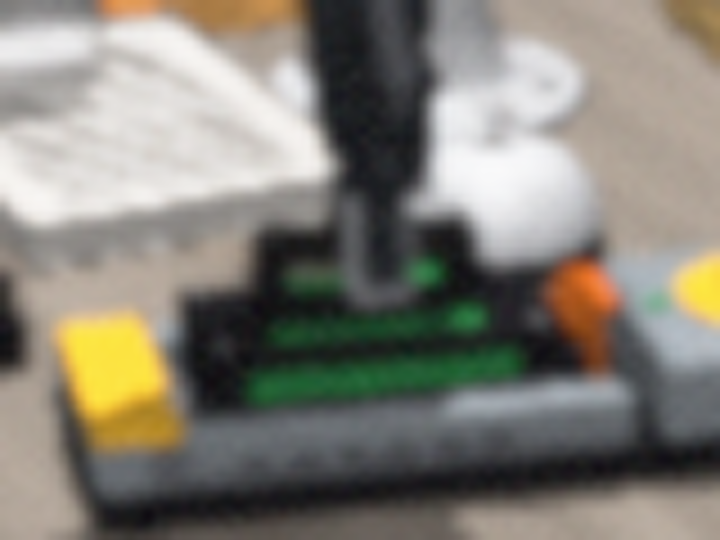

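```bash
python3 -m jog '[0,-0.006,0,0,0.001,0.02,0, 0,-0.013,0,0.003,0.001,0.034,0, 0,-0.013,0,0.003,0.001,0.034,0, 0,-0.013,0,0.003,0.001,0.034,0]'
python3 - <<'E'
from wire import *
print(nose(),r.get_obs()['contact_force'],r.get_obs()['moment'])
im=r.grab_frame('side')[:,:,::-1]
crop('',270,165,80,60,9,'s12.png',im)
im=r.grab_frame('top')[:,:,::-1]
crop('',260,140,100,110,5,'t12.png',im)
E
```

```text
clock: 7.95
tcp_pos: [0.535, -0.0275, 0.0621]
orientation: [-3.116, 0.365, 0.052]
contact_force: [-17.7, 1.2, 54.2]
grip_width: 0.0198
(array([  0.6, 121.4,  23.4]), array([-0.26, -0.03,  1.91])) [-17.67852264   1.20179163  54.20846102] [-0.32703869  3.48768975 -0.52989069]
```

View pics/s12.png

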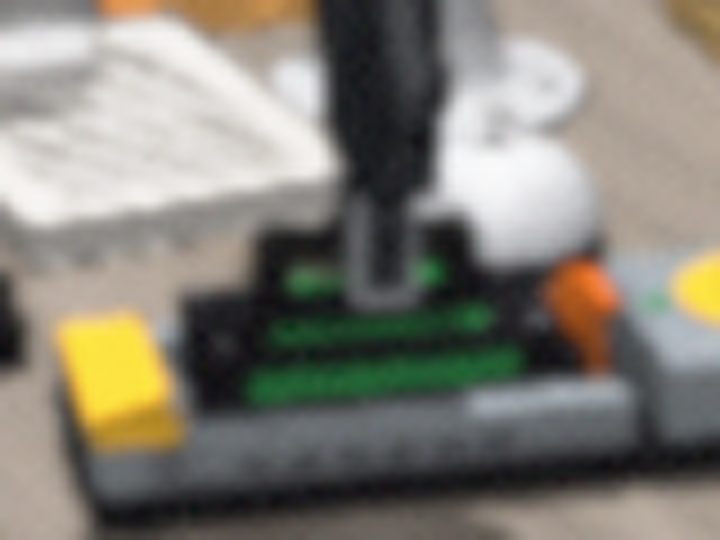

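View pics/t12.png

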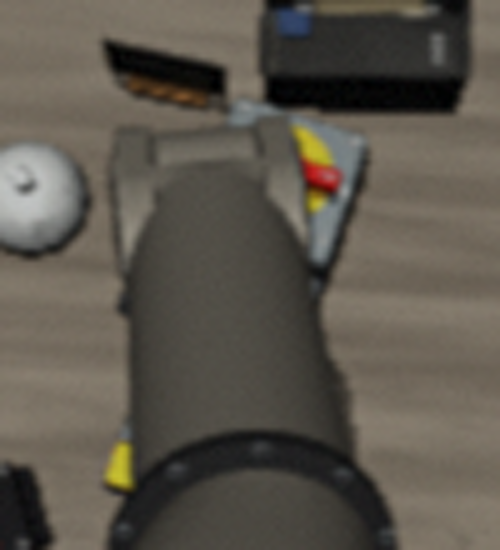

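```bash
python3 -m jog '[0,0.011,0,-0.003,0,-0.027,0, 0,0.011,0,-0.003,0,-0.027,0, 0,0.011,0,-0.003,0,-0.027,0.2, 0,0.011,0,-0.003,0,-0.027,0.4, 0,0.011,0,-0.003,0,-0.03,0.5, 0,0.011,0,-0.003,0,-0.03,0.5]'
python3 -m jog '[0,0,0,0,0,-0.1,0.5, 0,0,0,0,0,-0.25,0.5, 0,0,0,0,0,-0.45,0.5, 0,0,0,0,0,-0.6,0.5,0,0,0,0,0,-0.6,0.5]'
python3 - <<'E'
from wire import *
print(nose(),r.get_obs()['contact_force'],r.get_obs()['moment'])
im=r.grab_frame('side')[:,:,::-1]
crop('',265,160,100,70,8,'s13.png',im)
E
```

```text
clock: 8.65
tcp_pos: [0.5342, -0.0274, 0.0683]
orientation: [3.12, -0.365, 0.003]
contact_force: [1.0, 0.0, 0.1]
grip_width: 0.0425
clock: 9.15
tcp_pos: [0.5367, -0.0271, 0.193]
orientation: [-3.12, 0.366, -0.016]
contact_force: [1.2, 0.5, -0.9]
grip_width: 0.0429
(array([  1.4, 118.1, 150.9]), array([-0.26, -0.08, -0.59])) [ 1.18279466  0.48063772 -0.87418088] [-0.01611136 -0.04160452 -0.0613554 ]
```

View pics/s13.png

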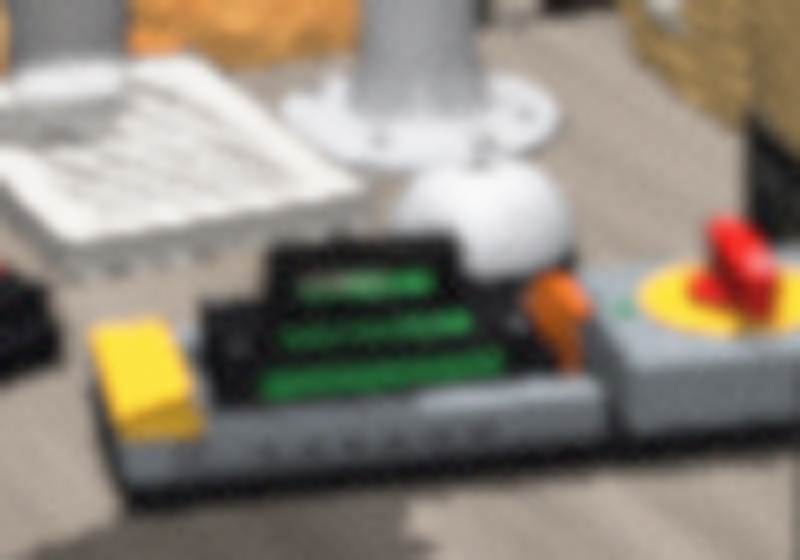

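```bash
cat > lev.py <<'E'
from tgt import *
def lv(a,rr,z,U=U):
    t=np.radians(a); P=T(U,[(-rr*np.cos(t),-99+rr*np.sin(t),z)])[0]
    return P,down(U[2]-np.pi/2-t)
E
python3 - <<'E'
from lev import *
for z in (170,120,53):
    P,Q=lv(0,22,z); print(P,rel(P,Q))
E
```

```text
[ 0.66643035 -0.08088042  0.17      ] [0.002, -0.002, -0.501, 0.699, 0.11, 0.109]
[ 0.66643035 -0.08088042  0.12      ] [0.002, -0.002, -0.501, 0.697, 0.11, 0.359]
[ 0.66643035 -0.08088042  0.053     ] [0.002, -0.002, -0.501, 0.695, 0.11, 0.694]
```

```bash
python3 -m jog '[0,0,-0.045,0.08,0.01,0.01,0.32, 0,0,-0.09,0.16,0.02,0.02,0.32, 0,0,-0.135,0.25,0.04,0.04,0.32, 0,0,-0.18,0.35,0.06,0.06,0.32, 0,0,-0.225,0.45,0.08,0.08,0.32, 0,0,-0.27,0.55,0.1,0.1,0.32, 0,0,-0.315,0.65,0.11,0.1,0.32, 0,0,-0.36,0.69,0.11,0.1,0.32, 0,0,-0.405,0.69,0.11,0.1,0.32, 0,0,-0.45,0.69,0.11,0.1,0.32, 0,0,-0.5,0.69,0.11,0.1,0.32, 0,0,-0.5,0.69,0.11,0.1,0.32]'
python3 - <<'E'
from lev import *
for z in (120,53):
    P,Q=lv(0,22,z); print(P,rel(P,Q))
print(r.get_obs()['joints'])
im=r.grab_frame('side')[:,:,::-1]
crop('',290,130,100,80,8,'s14.png',im)
E
```

```text
clock: 10.4
tcp_pos: [0.6636, -0.0806, 0.17]
orientation: [2.461, 1.948, 0.005]
contact_force: [-0.6, -0.1, 0.6]
grip_width: 0.0278
[ 0.66643035 -0.08088042  0.12      ] [0.001, -0.0, -0.001, 0.002, 0.013, 0.25]
[ 0.66643035 -0.08088042  0.053     ] [0.001, -0.0, -0.001, 0.002, 0.011, 0.585]
[ 0.37746129  0.57174013 -0.50290687  1.60512599  0.30816762  1.04002512
 -0.44613338]
```

View pics/s14.png

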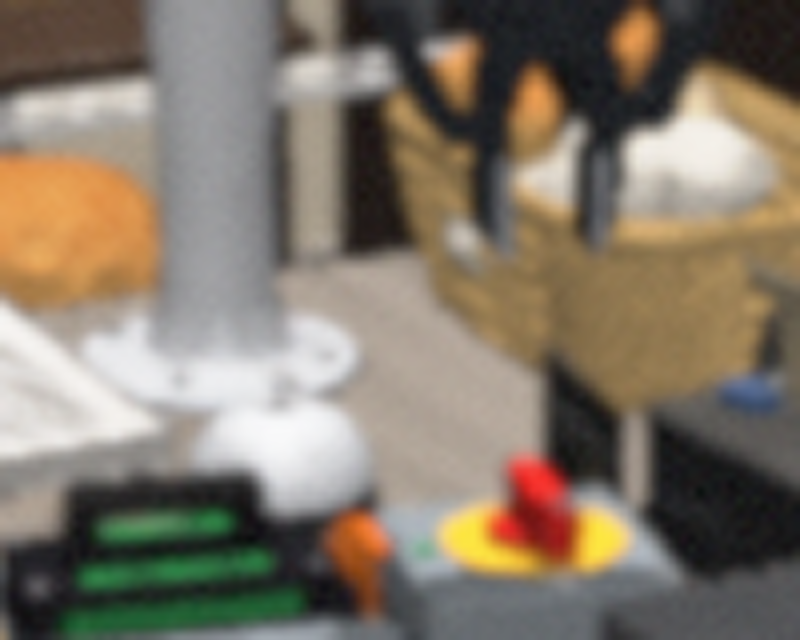

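```bash
python3 -m jog '[0,0,0,0.002,0.012,0.1,0.32, 0,0,0,0.002,0.012,0.25,0.32, 0,0,0,0.002,0.012,0.38,0.32, 0,0,0,0.002,0.012,0.38,0.32]'
python3 - <<'E'
from lev import *
P,Q=lv(0,22,53); print(P,rel(P,Q)); print(r.get_obs()['tcp_pos'])
im=r.grab_frame('side')[:,:,::-1]
crop('',310,140,80,70,9,'s15.png',im)
im=r.grab_frame('top')[:,:,::-1]
crop('',280,140,80,70,8,'t15.png',im)
E
```

```text
clock: 10.85
tcp_pos: [0.6632, -0.0809, 0.0898]
orientation: [-2.469, -1.94, 0.004]
contact_force: [-0.6, -0.1, 0.7]
grip_width: 0.0275
[ 0.66643035 -0.08088042  0.053     ] [-0.001, 0.0, -0.003, 0.004, 0.016, 0.184]
[ 0.66321839 -0.08086911  0.08984537]
```

View pics/s15.png

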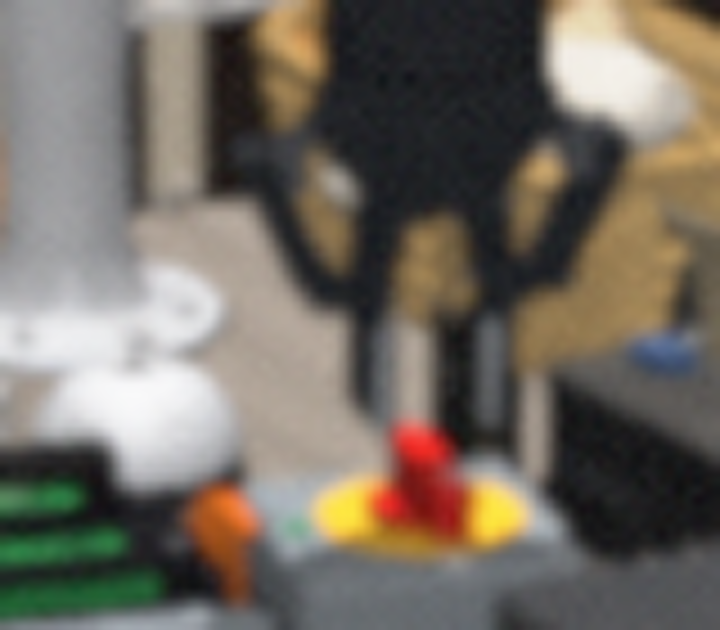

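View pics/t15.png

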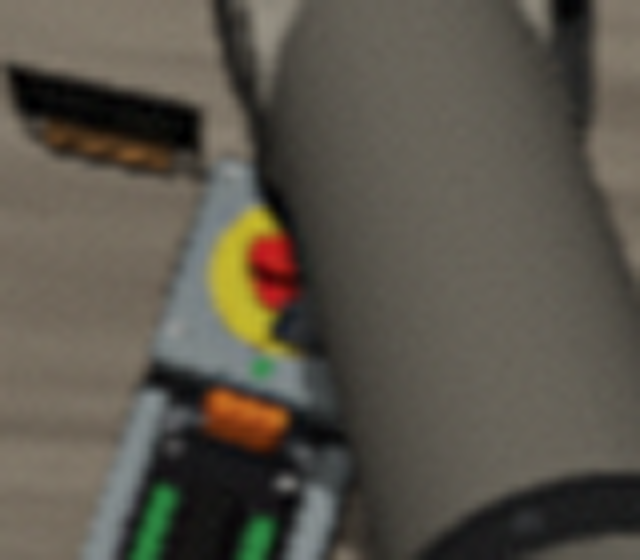

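```bash
python3 -m jog '[0,0,0,0.004,0.02,0.02,0.32, 0,0,0,0.004,0.02,0.06,0.32, 0,0,0,0.004,0.02,0.12,0.32, 0,0,0,0.004,0.02,0.184,0.32, 0,0,0,0.004,0.02,0.184,0.32]'
python3 - <<'E'
from lev import *
P,Q=lv(0,22,53); print(P,rel(P,Q)); print(r.get_obs()['tcp_pos'],r.get_obs()['contact_force'])
im=r.grab_frame('side')[:,:,::-1]
crop('',310,140,80,70,9,'s16.png',im)
for a in range(0,101,10):
    P,Q=lv(a,22,53); print(a,rel(P,Q))
E
```

```text
clock: 11.45
tcp_pos: [0.6686, -0.0809, 0.0547]
orientation: [-2.469, -1.943, 0.001]
contact_force: [-1.0, 0.0, -0.7]
grip_width: 0.0272
[ 0.66643035 -0.08088042  0.053     ] [-0.0, 0.0, -0.003, -0.003, -0.011, 0.008]
[ 0.66864836 -0.08089601  0.05467158] [-1.04834135  0.03072993 -0.68490742]
0 [0.0, 0.0, -0.003, -0.004, -0.014, 0.014]
10 [0.0, 0.0, 0.053, -0.002, -0.033, 0.014]
20 [0.0, 0.0, 0.108, 0.003, -0.052, 0.014]
30 [0.0, -0.0, 0.164, 0.01, -0.069, 0.014]
40 [0.0, -0.0, 0.22, 0.021, -0.085, 0.014]
50 [0.0, -0.0, 0.275, 0.035, -0.099, 0.014]
60 [0.0, -0.0, 0.331, 0.05, -0.11, 0.014]
70 [0.0, -0.0, 0.386, 0.068, -0.118, 0.014]
80 [0.0, -0.0, 0.442, 0.086, -0.123, 0.014]
90 [0.0, -0.0, 0.497, 0.105, -0.125, 0.014]
100 [0.0, -0.0, 0.553, 0.124, -0.123, 0.014]
```

View pics/s16.png

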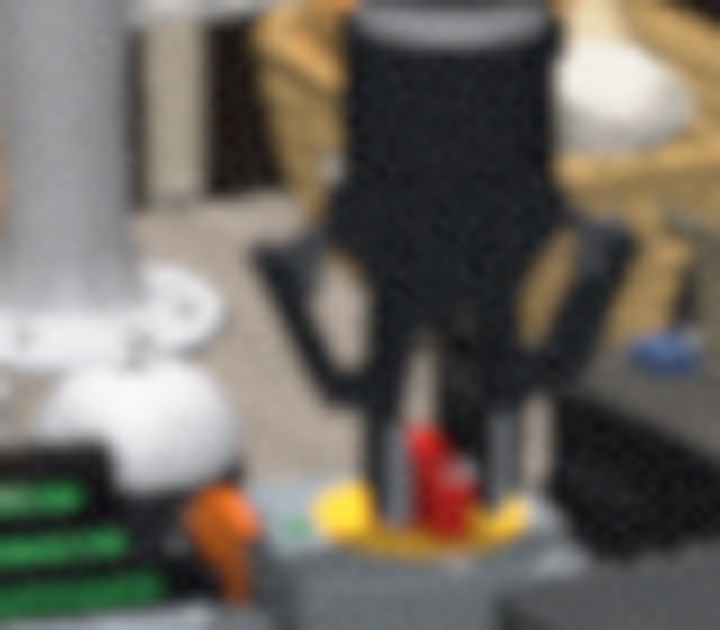

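```bash
python3 -m jog '[0,0,0.04,-0.002,-0.03,0.005,0.32, 0,0,0.08,0,-0.043,0.005,0.32, 0,0,0.125,0.004,-0.058,0.005,0.32, 0,0,0.164,0.01,-0.069,0.005,0.32, 0,0,0.21,0.019,-0.083,0.005,0.32, 0,0,0.255,0.03,-0.094,0.005,0.32, 0,0,0.3,0.042,-0.104,0.005,0.32, 0,0,0.345,0.055,-0.112,0.005,0.32, 0,0,0.39,0.069,-0.118,0.005,0.32, 0,0,0.435,0.084,-0.123,0.005,0.32, 0,0,0.48,0.1,-0.125,0.005,0.32, 0,0,0.497,0.105,-0.125,0.005,0.32]'
python3 - <<'E'
from lev import *
P,Q=lv(90,22,53); print(P,rel(P,Q)); print(r.get_obs()['contact_force'],r.get_obs()['moment'])
im=r.grab_frame('side')[:,:,::-1]
crop('',310,140,80,70,9,'s17.png',im)
E
```

```text
clock: 12.7
tcp_pos: [0.6503, -0.0535, 0.0552]
orientation: [-3.12, 0.363, -0.002]
contact_force: [0.4, 0.8, -0.4]
grip_width: 0.0275
[ 0.64999339 -0.05446401  0.053     ] [-0.0, -0.0, -0.001, -0.001, 0.005, 0.011]
[ 0.3593748   0.83313133 -0.38916272] [ 0.00652471 -0.0541678   0.02476869]
```

View pics/s17.png

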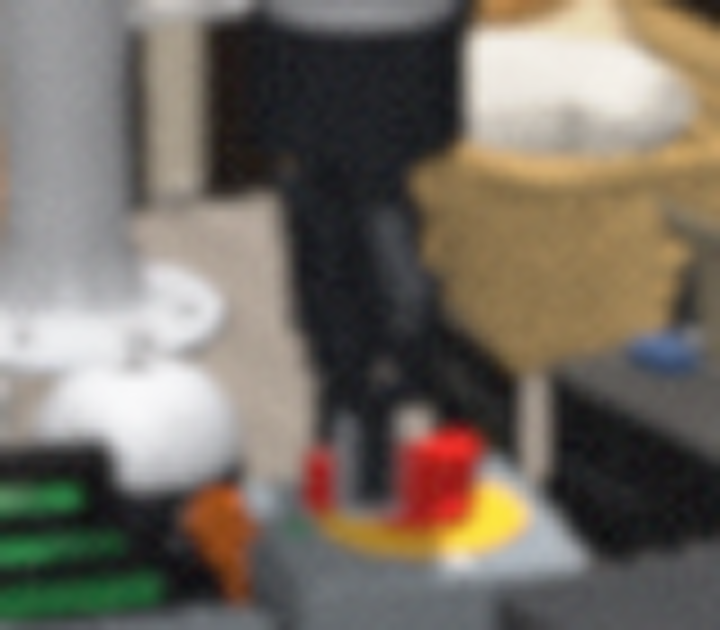

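The lever now points along +y (tip at about (315,480), white dot at (455,560) uncovered). Lift straight off and check.

```bash
python3 -m jog '[0,0,0,0,0,-0.05,0.32, 0,0,0,0,0,-0.15,0.34, 0,0,0,0,0,-0.35,0.34, 0,0,0,0,0,-0.6,0.34, 0,0,0,-0.2,0,-0.75,0.34, 0,0,0,-0.45,0.2,-0.8,0.34, 0,0,0,-0.65,0.4,-0.8,0.34, 0,0,0,-0.75,0.6,-0.8,0.34, 0,0,0,-0.75,0.8,-0.8,0.34, 0,0,0,-0.75,1,-0.8,0.34, 0,0,0,-0.75,1,-0.8,0.34]'
python3 - <<'E'
from lev import *
print(r.get_obs()['contact_force'])
im=r.grab_frame('side')[:,:,::-1]
crop('',270,150,110,80,7,'s18.png',im)
im=r.grab_frame('top')[:,:,::-1]; cv2.imwrite('pics/top18.png',im)
crop('',210,140,150,120,5,'t18.png',im)
E
```

```text
clock: 13.85
tcp_pos: [0.4556, -0.2203, 0.2162]
orientation: [3.116, -0.377, 0.004]
contact_force: [-0.5, 0.9, 0.6]
grip_width: 0.0291
[-0.45222257  0.93304594  0.59823021]
```

View pics/s18.png

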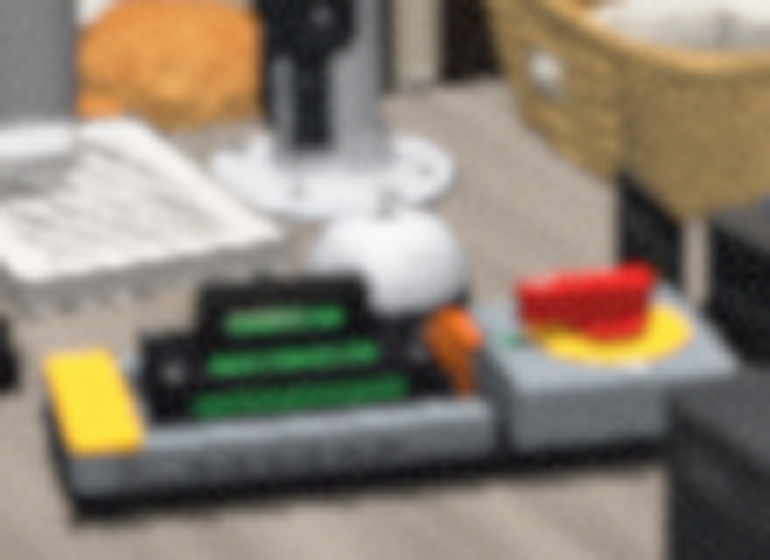

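View pics/t18.png

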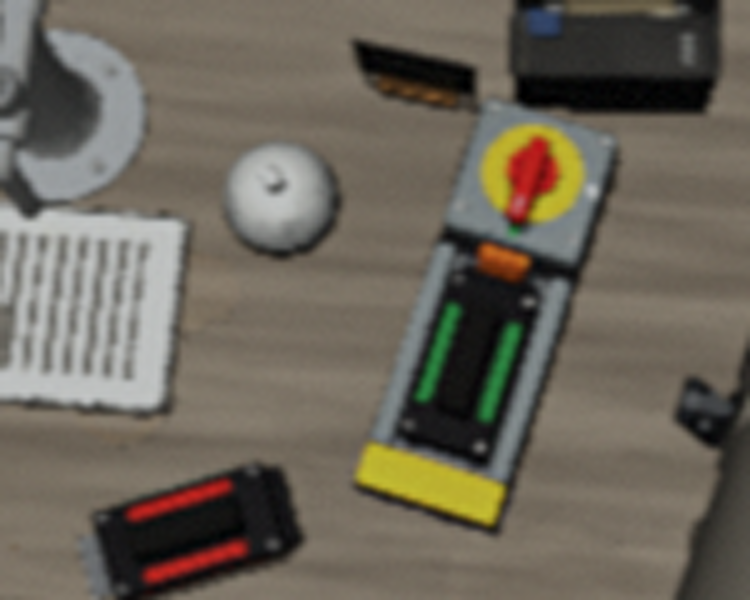

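Run:
```python
from wire import *
im=cv2.imread('pics/top18.png'); x,y,w,h,S=275,160,70,85,7
c=cv2.resize(im[y:y+h,x:x+w],None,fx=S,fy=S,interpolation=2)
U=[.5748,-.0367,1.3445]
L=[(np.array(f)+[0,45,53]) for f in F[2:]]+[np.array([(17,-30.5,60),(-17,-30.5,60)]),np.array([(50,115,39),(-50,115,39),(-50,145,39),(50,145,39)])]
for f in L: cv2.polylines(c,[((proj('top',T(U,f))-[x,y]+.5)*S-.5).round().astype(int).reshape(-1,1,2)],True,(255,255,0),1)
o=cv2.resize(cv2.imread('pics/top0.png')[y:y+h,x:x+w],None,fx=S/2,fy=S/2,interpolation=2)
o=cv2.copyMakeBorder(o,0,c.shape[0]-o.shape[0],0,0,0)
cv2.imwrite('pics/t19.png',np.hstack([c,o]))
```

```text
(no output)
```

View pics/t19.png

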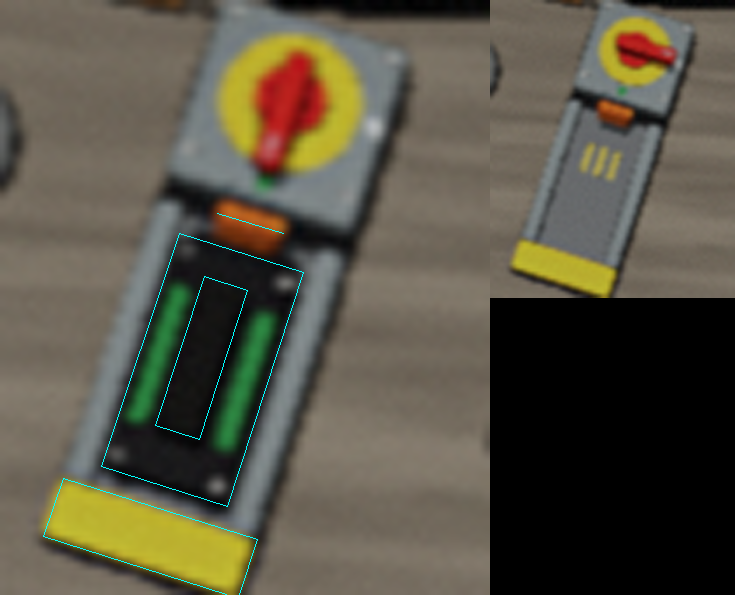

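```bash
python3 -m jog '[0,0,0,0,0,0,0.34,0,0,0,0,0,0,0.34]'; python3 -c "
from bench import r
print(r.hand_in())"
```

```text
clock: 14.15
tcp_pos: [0.4586, -0.2135, 0.2161]
orientation: [-3.12, 0.362, -0.005]
contact_force: [0.2, -1.2, -0.0]
grip_width: 0.029
the job is handed in; nothing more can be done
None
```

The charged pack is fitted and latched, the isolator is on, and I handed the job in at about 14 s. Handing in gave no verdict, so the checks below are my own.

**What I did:** I gripped the charged pack by its handle and put its tongue under the yellow lip with the heel about 16–18° up, until the nose met resistance. Then I swung the heel down and pressed it home. After letting go, I straddled the lever with the fingers, turned it a quarter turn clockwise and backed clear.

**Last checks:**
- **Pack and latch:** in both views the pack lies level. The top view matches the expected fitted position, with the nose at about y +124. The orange latch is upright over the heel ledge.
- **Isolator:** the lever points at the green dot.
- **Surroundings:** the flat pack, bell and price card look undisturbed. I didn't look again at the pen, notebook, keys or cash drawer. The robot is clear and the force reading is about zero.

**What disagreed:**
- The side camera put the pack and unit a few millimetres from where the top camera did. I settled the pack's depth by contact with the unit.
- My last safety press on the handle reached about 57 N at the wrist. That was more than I meant, but it went through the fingers and stayed under the 120 N limit.

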